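# Load the heated display case and close its drop-down door

## Robot

A 6-joint arm with a two-finger parallel gripper is mounted at the origin on the work surface. World frame = base frame: x ahead of the robot, y to its left, z up, the work surface at z = 0. Lengths are in m, angles in rad, forces in N, time in s.
With the tool pointing down it reaches from about 0.325 to 0.9 m from the base axis. Payload 6.1 kg.
Tool frame: the origin (TCP) lies at the very end of the fingers, on their centre line; the grasp point (between the pads) lies 19 mm behind it; z points along the fingers, y is the line along which they close (so a half turn about z gives the same grasp; the last joint's range is limited). The gripper opens to 85 mm and grips with 20 to 120 N. Pads are 22 mm wide; open, the fingers measure 114 mm over their backs; the gripper's body (76 mm by 85 mm) begins 54 mm behind the grasp point. The pads swing forward as they close: fully open they stand 13 mm farther back than shut.
Start: joints at [-1.363, 0.22, 1.526, -0, 1.395, -0.126], TCP at [0.205, -0.59, 0.231] pointing down, gripper open.
Joint ranges: [-2.98, 2.98], [-0.91, 2.08], [0.09, 2.57], [-1.24, 4.39], [0.2, 2.65], [-2.68, 2.68]. Speed limits (rad/s): [2.57, 2.57, 3.01, 3.14, 3.14, 3.14].

## Interface

Orientations are given as [roll, pitch, yaw] about the fixed x, y, z axes, in that order (R = Rz(yaw) Ry(pitch) Rx(roll)).
In Python, from plant import movep, move_l, set_joints, gripper_to, hold, inverse_kinematics, observe, get_image, get_calibration, Unreachable, job_done gives the robot as it stands. Calls block until the motion is done:
- movep(position, orientation): joint-space move of the TCP to a pose.
- move_l(position, feed=0.15, rotation=None, max_force=None): straight line of the TCP; rotation=None keeps the orientation; feed is the mean speed in m/s. With max_force (N) it stops when the force on the tool has changed by that much, and returns True; else False.
- set_joints(angles): joint-space move.
- gripper_to(opening, f_grip=None): finger opening in m; f_grip is the grip in N (None keeps the last); returns when the fingers have stopped.
- hold(seconds).
- inverse_kinematics(position, orientation): joint angles nearest the present ones, or None.
- observe(): the state.
- get_image(name): name is "scene" or "top" or "wrist"; returns (picture, depth): 400x640x3 uint8, red, green, blue; 400x640 float32, m along the optical axis (not along the pixel's ray), 0 where there is no reading.
- get_calibration(name): a dict with "intrinsics" (3x3 intrinsics, pixels), "world_from_camera" (4x4, takes a point from camera to world coordinates). Camera axes: x right, y down, z forward; pixel columns grow to the right and rows downward; lengths in m; the calibration is good to about 2 mm. The wrist camera is an equidistant fisheye: a pixel r from the principal point sees the ray r / f radians off the axis. A picture is of the moment at which its call begins: read the wrist's pose just before it. get_calibration takes no time and is no camera call; for the wrist camera it gives the pose at the moment of the call.
A pose or a line that the arm cannot do raises Unreachable and nothing moves.
- job_done(): hands the job in; it is judged then, once.
The state is a dict: "time_s": time; "q": joint angles; "joint_velocities": joint speeds; "joint_torque": joint torques, N m; "eef_pos": TCP position; "tcp_rot": TCP orientation; "ft_force": force on the tool from outside, world axes, zero at the start; "torque": the same for the moment, N m; "opening": finger opening in m; "grasp_force": force on a finger pad.
Only numpy, scipy, OpenCV 4.12 (cv2) and the standard library are available. Lean on these libraries where they do the work, as an engineer would, in place of code of your own. Each camera call takes 0.05 s, during which the arm holds its last target. There are 200 camera calls.

## Task

Pull the door of the glass heated display case all the way down, then stack the two covered dishes inside on its wire rack, the wider aluminium tin first and the turquoise cup squarely on top of it, setting each down gently without dropping it. Then push the door back up until it is fully shut, never letting it swing or slam, and leave the salt shaker, sugar bowl, mug and jar where they stand.

Things in the scene. Friction and masses are not known exactly. Their poses are not given: they have to be found in the camera images.
- case: Glass heated display case, fixed, 200 deep (x), 224 wide (y), 228 high, open front to its -x (towards the robot). Origin: centre of its underside; x points into the case, y left, z up. Steel base 30 high; inner width 210. Glass sides, back and roof; the roof (underside at z=222) begins at local x=-49, leaving a slot behind the shut door. Inner face of the shut door: x=-100.
- lamp (a point): Middle of the underside of the black heat lamp bar that hangs over the shut door: 40 (x) by 262 (y) by 34, fixed on two side posts, local x -92 to -52, underside z=343. A tool pointing straight down cannot reach the shut door's bar or the inside: lean it about 30 to 40 degrees, hand towards the robot. Axes as case.
- loading (a point): Good place for the stack across the case: local x=-55, y=0, at the height of the steel base, 30 above the table. Over it lies a fixed level wire rack, 165 (local x -82 to +82) by 196, 4 thick. The rack may sit at any height, its top 40 to 62 above the table, and this is NOT reported: feel for it when setting down. Axes as case.
- door (a joint): Angle of the bottom-hinged glass door: 0 shut (upright), 1.57 fully down (level, its stop), starts shut or slightly ajar. Door mass about 0.6 kg, panel 206 wide, 165 tall from the hinge, 12 thick. Light hinge friction (about 0.25 N m): it stays by itself only within about 0.4 rad of upright, else it falls open.
- door_hinge (a point): Middle of the door's hinge line, 35 above the table, at case local x=-106, y=0; moves with the door: z axis points along the door from hinge to bar (up when shut, to -x of the case when down), y along the hinge, to the left as the case's y.
- door_bar (a point): Middle of the door's red round grab bar, 12 diameter, 170 long along y, in the plane of the door, 205 from the hinge line; open window of 34 between the bar and the panel's top edge, ended by two stalks at y=+-85. The bar can turn in a pinch across it. Axes as door_hinge.
- tin_center (a point): Covered aluminium tin, flat top, 62 diameter, 40 high, about 0.22 kg, loose, standing on the table; this point is its centre, 20 above its underside; z up.
- cup_center (a point): Covered turquoise cup with white lid edge, flat top, 46 diameter, 44 high, about 0.16 kg, loose, standing on the table; this point is its centre, 22 above its underside; z up. Tin and cup may stand on either side.
- salt_center (a point): Glass salt shaker with steel cap, 42 diameter, 76 high, loose bystander; its centre, 38 up.
- sugar_center (a point): Turquoise ceramic sugar bowl with hinged lid, 88 diameter, 95 high, loose bystander; its centre, 44 up.
- mug: White mug, 80 diameter, 90 high, handle to +y, bystander; origin at the centre of its underside.
- jar: Jar with green cap, 66 diameter, 100 high, bystander; origin at the centre of its underside.
Mind the look-alikes: they are no part of the job. What is shaped like the part that bears tin_center but green is not meant.

How it is judged:
On the way, in this order (a step that is already met when the one before it is completed fails the run):
1. the door is pulled all the way down (value of joint door above 1.48 rad), for 0.2 s.
2. the tin stands released on the rack in the case (x of tin_center in the frame of case between -0.068 and 0.05 m and y of tin_center in the frame of case between -0.07 and 0.07 m and z of tin_center in the frame of case between 0.052 and 0.09 m and angle between tin_center's own z axis and vertical below 0.1 rad and contact force between the fingers and tin below 0.2 N and linear speed of tin below 0.03 m/s), for 0.2 s.
3. the cup stands released, squarely on the tin (all of step 2 and horizontal distance between cup_center and tin_center below 0.015 m and z of cup_center in the frame of tin_center between 0.037 and 0.047 m and angle between cup_center's own z axis and vertical below 0.1 rad and contact force between the fingers and cup below 0.2 N and linear speed of cup below 0.03 m/s), for 0.2 s.
At the end, for the whole second after the job is handed in: Door shut to within 0.04 rad and at rest; the tin upright on the rack inside the case (centre at local x -68 to +50 mm, y within 70 mm, tilt under 0.1 rad); the cup upright on the tin, centres within 15 mm of each other across; both released and at rest (all of step 3 and value of joint door below 0.04 rad and velocity of joint door below 0.05 rad/s); the robot touches nothing.
It fails at once if the tin falls (drops more than about 6 mm) (linear speed of tin above 0.35 m/s and contact force between the fingers and tin below 0.2 N).
It fails at once if the cup falls (drops more than about 6 mm) (linear speed of cup above 0.35 m/s and contact force between the fingers and cup below 0.2 N).
It fails at once if the door swings or slams (faster than 2.2 rad/s) (velocity of joint door above 2.2 rad/s or velocity of joint door below -2.2 rad/s).
It fails at once if salt shaker, sugar bowl, mug or jar moved by more than 20 mm (distance of any of salt_center, sugar_center, mug, jar from where it was at the start of the episode above 0.02 m).
It also fails if it takes over 72 s, if anything falls off the work surface, if the arm or the gripper's body presses on something with over 40 N, if the wrist force passes 120 N, or if a joint passes its speed limit or range.

## Working session

There is one attempt and no reset: what is moved stays moved. The work goes in short steps, each a Python script; the robot and the scene stay as the last script left them, time stands still between calls to the robot, and variables do not carry over. Pictures are saved under pics/ and viewed, at most 10 in all, crops included, and the job is handed in when it is done.

```bash
mkdir -p pics; ls
python3 - <<'E'
from plant import *
import cv2,numpy as np
o=observe();print(o)
for n in("scene","top"):
    im,d=get_image(n);c=get_calibration(n)
    cv2.imwrite(f"pics/{n}0.png",im[:,:,::-1]);np.savez(f"{n}0.npz",im=im,d=d,K=c["intrinsics"],T=c["world_from_camera"])
    print(n,c)
E
```

```text
pics
{'time_s': 0.0, 'q': array([-1.36313106e+00,  2.21216259e-01,  1.52761258e+00, -2.03741468e-05,
        1.39466639e+00, -1.26094972e-01]), 'joint_velocities': array([-9.10122853e-04,  1.49670191e-03,  1.27987286e-03,  9.27346383e-04,
        9.76902622e-05, -3.72970585e-04]), 'joint_torque': array([ 1.66533333e-03, -4.96893561e+01, -3.89397025e+01,  1.11982840e-04,
        1.11983466e-02,  2.74595936e-05]), 'eef_pos': array([ 0.20461829, -0.58992715,  0.23020456]), 'tcp_rot': array([-3.13970267e+00, -2.19376476e-04,  3.33763621e-01]), 'ft_force': array([ 0.73563374,  0.44137447, -0.20935758]), 'torque': array([-0.02233763,  0.0192623 ,  0.0252724 ]), 'grasp_force': 0.0, 'opening': 0.08533009239964132}
scene {'intrinsics': array([[385.87612896,   0.        , 323.84842279],
       [  0.        , 385.87612896, 202.62089883],
       [  0.        ,   0.        ,   1.        ]]), 'world_from_camera': array([[-0.70544314,  0.64062312, -0.30323589,  0.90122271],
       [ 0.70866116,  0.63014779, -0.3173533 ,  0.35045071],
       [-0.01222043, -0.4387662 , -0.89851816,  1.19806853],
       [ 0.        ,  0.        ,  0.        ,  1.        ]])}
top {'intrinsics': array([[464.140216  ,   0.        , 323.94250901],
       [  0.        , 464.140216  , 206.32228918],
       [  0.        ,   0.        ,   1.        ]]), 'world_from_camera': array([[ 0.01373892, -0.99097677,  0.13332774,  0.39986098],
       [-0.99960308, -0.0103323 ,  0.02620911, -0.01887609],
       [-0.02459504, -0.1336349 , -0.99072539,  1.49189943],
       [ 0.        ,  0.        ,  0.        ,  1.        ]])}
```

View pics/scene0.png

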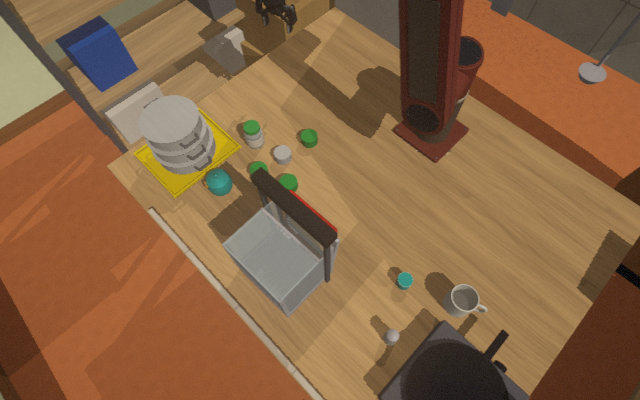

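View pics/top0.png

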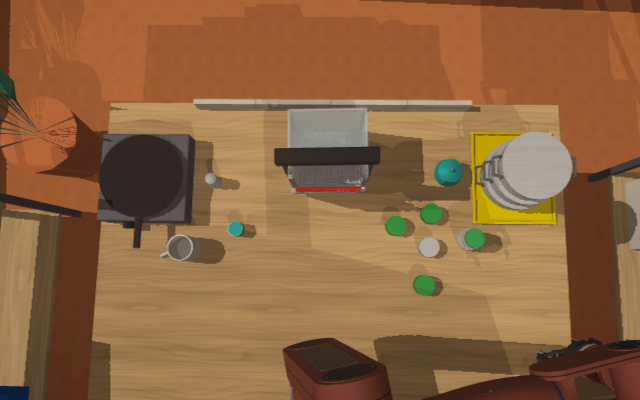

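Scene (640x400): tin at (283,154), cup at (405,281), case around (280,255), red bar (315,215). Top: tin (429,247), cup (236,229), bar (330,190), lamp (327,156), jar (472,239), green look-alikes (396,226), (431,213), (424,285).

```bash
cat > vis.py <<'E'
import numpy as np,cv2
def load(n):
    z=np.load(n); im,d,K,T=z["im"],z["d"],z["K"],z["T"]
    v,u=np.mgrid[:400,:640]
    P=np.stack([(u-K[0,2])/K[0,0]*d,(v-K[1,2])/K[1,1]*d,d],-1)@T[:3,:3].T+T[:3,3]
    P[d==0]=np.nan
    return im.astype(int),P,cv2.cvtColor(im,cv2.COLOR_RGB2HSV)
E
python3 - <<'E'
from vis import *
np.set_printoptions(precision=4,suppress=True)
seeds={"top":dict(tin=(429,247),cup=(236,229),jar=(474,238),salt=(211,179),mug=(181,247),sugar=(448,171),g1=(396,226),g2=(431,213),g3=(424,285)),
"scene":dict(tin=(283,154),cup=(405,281),jar=(251,128),salt=(392,337),mug=(463,297),sugar=(219,181),g1=(288,183),g2=(258,170),g3=(309,138))}
for n in("top","scene"):
    im,P,H=load(n+"0.npz")
    print(n,"table z",[np.round(P[v,u],4) for u,v in ([(330,260),(250,330)] if n=="top" else [(350,150),(350,300)])])
    for k,(u,v) in seeds[n].items():
        w=25;S=P[v-w:v+w,u-w:u+w].reshape(-1,3);c=P[v,u]
        top=np.nanmedian(P[v-2:v+3,u-2:u+3,2])
        m=(abs(S[:,2]-top)<.006)&(np.hypot(*(S[:,:2]-c[:2]).T)<.05)
        q=S[m].astype(np.float32); (cc,r)=cv2.minEnclosingCircle(q[:,:2])
        print(n,k,"z",top,"mean",q.mean(0),"circ",np.array(cc),"r",r,m.sum())
    X=P.reshape(-1,3);h=H.reshape(-1,3)
    near=(abs(X[:,0]-.65)<.3)&(abs(X[:,1])<.25)
    m=near&((h[:,0]<6)|(h[:,0]>174))&(h[:,1]>170)&(h[:,2]>80)&(X[:,2]>.1)
    b=X[m]; print("bar n",m.sum(),b.mean(0),"y",b[b[:,1].argmin()],b[b[:,1].argmax()],b.min(0),b.max(0))
    m=near&(abs(X[:,2]-.377)<.008)
    b=X[m].astype(np.float32);print("lamp",m.sum(),b.mean(0),cv2.minAreaRect(b[:,:2]*1000),np.polyfit(b[:,1],b[:,0],1))
E
```

```text
top table z [array([ 0.4278, -0.0012,  0.0033]), array([0.2061, 0.2474, 0.0016])]Traceback (most recent call last):
  File "<stdin>", line 12, in <module>
cv2.error: OpenCV(4.12.0) /io/opencv/modules/imgproc/src/shapedescr.cpp:201: error: (-215:Assertion failed) count >= 0 && (depth == CV_32F || depth == CV_32S) in function 'minEnclosingCircle'
```

```bash
cat > m.py <<'E'
from vis import *
np.set_printoptions(precision=4,suppress=True)
seeds={"top":dict(tin=(429,247),cup=(236,229),jar=(474,238),salt=(211,179),mug=(181,247),sugar=(448,171),g1=(396,226),g2=(431,213),g3=(424,285)),
"scene":dict(tin=(283,154),cup=(405,281),jar=(251,128),salt=(392,337),mug=(463,297),sugar=(219,181),g1=(288,183),g2=(258,170),g3=(309,138))}
for n in("top","scene"):
    im,P,H=load(n+"0.npz")
    print(n,"table z",[np.round(P[v,u],4) for u,v in ([(330,260),(250,330)] if n=="top" else [(350,150),(350,300)])])
    for k,(u,v) in seeds[n].items():
        w=25;S=P[v-w:v+w,u-w:u+w].reshape(-1,3)
        top=np.nanpercentile(P[v-4:v+5,u-4:u+5,2],80);c=np.nanmedian(P[v-2:v+3,u-2:u+3].reshape(-1,3),0)
        m=(abs(S[:,2]-top)<.006)&(np.hypot(*(S[:,:2]-c[:2]).T)<.05)
        q=S[m].astype(np.float32)
        if len(q)<5: print(k,"few",c,top);continue
        (cc,r)=cv2.minEnclosingCircle(q[:,:2].copy())
        print(n,k,"z",top,"mean",q.mean(0),"circ",np.array(cc),"r",r,m.sum())
    X=P.reshape(-1,3);h=H.reshape(-1,3)
    near=(abs(X[:,0]-.65)<.3)&(abs(X[:,1])<.25)
    m=near&((h[:,0]<6)|(h[:,0]>174))&(h[:,1]>170)&(h[:,2]>80)&(X[:,2]>.1)
    b=X[m]; print("bar n",m.sum(),b.mean(0),"y",b[b[:,1].argmin()],b[b[:,1].argmax()],b.min(0),b.max(0))
    m=near&(abs(X[:,2]-.377)<.008)
    b=X[m].astype(np.float32);print("lamp",m.sum(),b.mean(0),cv2.minAreaRect(b[:,:2]*1000),np.polyfit(b[:,1],b[:,0],1))
E
python3 m.py
```

```text
top table z [array([ 0.4278, -0.0012,  0.0033]), array([0.2061, 0.2474, 0.0016])]
top tin z 0.04286504409549256 mean [ 0.4724 -0.3058  0.0407] circ [ 0.4725 -0.3066] r 0.031036414206027985 266
top cup z 0.046372734942624616 mean [0.522  0.301  0.0449] circ [0.5219 0.3006] r 0.023478904739022255 160
top jar z 0.10340170332646093 mean [ 0.4968 -0.4317  0.101 ] circ [ 0.4974 -0.4311] r 0.02920665591955185 239
top salt z 0.07744675357457931 mean [0.6758 0.3757 0.0757] circ [0.6767 0.3771] r 0.016430748626589775 70
top mug z 0.009027046834940045 mean [0.4622 0.4728 0.0067] circ [0.4629 0.4785] r 0.04965164139866829 218
top sugar z 0.08613784380266654 mean [ 0.7062 -0.3702  0.0833] circ [ 0.7049 -0.3673] r 0.028831738978624344 94
top g1 z 0.04256013662863025 mean [ 0.5376 -0.204   0.041 ] circ [ 0.5375 -0.2039] r 0.03136372193694115 271
top g2 z 0.042720428589218165 mean [ 0.5779 -0.3146  0.0407] circ [ 0.5774 -0.3155] r 0.031446896493434906 277
top g3 z 0.04260827591091698 mean [ 0.3541 -0.29    0.0406] circ [ 0.3549 -0.29  ] r 0.03143571689724922 290
bar n 229 [ 0.6164 -0.0005  0.2434] y
[... 914 characters left out ...]
9 mean [ 0.7097 -0.3683  0.0797] circ [ 0.712  -0.3701] r 0.03254851698875427 170
scene g1 z 0.04206598154055126 mean [ 0.5382 -0.2053  0.0405] circ [ 0.5389 -0.2065] r 0.03239887207746506 205
scene g2 z 0.3780091554795878 mean [ 0.6824 -0.0973  0.3772] circ [ 0.6795 -0.0975] r 0.031783390790224075 297
scene g3 z 0.04285852880471062 mean [ 0.3573 -0.2922  0.0408] circ [ 0.3561 -0.2918] r 0.03236576169729233 179
bar n 134 [0.6168 0.008  0.2457] y [ 0.6188 -0.0814  0.2399] [0.6139 0.0937 0.2368] [ 0.6107 -0.0814  0.2368] [0.6601 0.0937 0.3762]
lamp 1715 [0.6805 0.0132 0.3768] ((679.2525634765625, 6.2720794677734375), (41.11140060424805, 262.1893005371094), 1.3928766250610352) [-0.0249  0.6808]
```

```bash
cat > h.py <<'E'
import numpy as np
from plant import *
from scipy.spatial.transform import Rotation as Ro
PSI=.026; C=np.array([.7512,.0079,0.])                 # case yaw, origin
ex=np.array([np.cos(PSI),np.sin(PSI),0]);ey=np.array([-ex[1],ex[0],0]);ez=np.array([0,0,1.])
W=lambda x,y,z:C+x*ex+y*ey+z*ez
def axis(L): return np.sin(L)*ex-np.cos(L)*ez
def rpy(y,z): return Ro.from_matrix(np.stack([np.cross(y,z),y,z],1)).as_euler("xyz")
def rdish(L): return rpy(-ey,axis(L))
def rbar(L,s=1): return rpy(s*(np.cos(L)*ex+np.sin(L)*ez),axis(L))
def tcp(p,L,back=.019): return p+back*axis(L)          # TCP for a grasp point p
def bar(t): return W(-.106-.205*np.sin(t),0,.035+.205*np.cos(t))
TOP=np.radians(37)
lean=lambda t: TOP*(1-np.clip(t/1.5,0,1))
def st(m=""):
    o=observe();print(m,"t%.1f"%o["time_s"],"p",o["eef_pos"].round(4),"F",o["ft_force"].round(1),"open %.4f g %.1f"%(o["opening"],o["grasp_force"]))
    return o
E
python3 - <<'E'
from h import *
np.set_printoptions(precision=2,suppress=True)
for s in(1,-1):
    print("bar",s)
    for t in(.137,.5,1,1.55,0): print(t,inverse_kinematics(tcp(bar(t),lean(t)),rbar(lean(t),s)))
    print("pre",inverse_kinematics(tcp(bar(.137),TOP)-.09*axis(TOP),rbar(TOP,s)))
L=np.radians(35);R=rdish(L)
for n,p in dict(tin=[.473,-.3075,.027],tinup=[.473,-.3075,.17],front=W(-.3,0,.12),place=W(-.05,0,.075),cupplace=W(-.05,0,.12),cup=[.5222,.2995,.027],cupup=[.5222,.2995,.17]).items():
    print(n,inverse_kinematics(tcp(np.array(p),L),R))
E
```

```text
bar 1
0.137 [-0.18 -0.17  2.05  0.18  0.69 -0.31]
0.5 [-0.19 -0.25  2.11  0.12  0.86 -0.28]
1 [-0.2  -0.21  2.18  0.06  0.96 -0.25]
1.55 [-0.18  0.06  2.15 -0.    0.93 -0.21]
0 [-0.17 -0.13  2.03  0.21  0.61 -0.33]
pre [-0.22 -0.43  2.13  0.2   0.82 -0.33]
bar -1
0.137 None
0.5 None
1 None
1.55 None
0 None
pre None
tin [-1.    0.19  2.18  0.94  0.65 -0.2 ]
tinup [-1.   -0.11  2.15  0.69  0.89  0.16]
front [-0.31 -0.54  2.56  0.36  0.56  0.98]
place [-0.15  0.27  1.95  0.31  0.33  1.13]
cupplace [-0.15  0.19  1.94  0.25  0.41  1.2 ]
cup None
cupup [ 0.54 -0.05  2.09 -0.51  0.62  2.43]
```

```bash
python3 - <<'E'
s=open("h.py").read().replace("def rdish(L): return rpy(-ey,axis(L))","def rdish(L,s=-1): return rpy(s*ey,axis(L))")
open("h.py","w").write(s)
E
python3 - <<'E'
from h import *
import cv2
np.set_printoptions(precision=2,suppress=True)
t0=.137
gripper_to(.04,20)
movep(tcp(bar(t0),TOP)-.09*axis(TOP),rbar(TOP)); st("pre")
L=np.radians(35)
for n,p in dict(front=W(-.3,0,.14),place=W(-.05,0,.075),cupplace=W(-.05,0,.12),cup=[.5222,.2995,.027],cupup=[.5222,.2995,.17]).items():
    print(n,inverse_kinematics(tcp(np.array(p),L),rdish(L,1)))
print("hit",move_l(tcp(bar(t0),TOP),.1,max_force=8)); st("at bar")
gripper_to(0,30); st("pinched")
im,d=get_image("top");cv2.imwrite("pics/top1.png",cv2.resize(im[130:260,230:430,::-1],None,fx=4,fy=4))
E
```

```text
pre t3.1 p [0.57 0.   0.29] F [ 0.5 -0.7 -0. ] open 0.0401 g 0.0
front [-0.31 -0.59  2.55  0.33  0.62 -2.12]
place [-0.15  0.27  1.95  0.31  0.33 -2.01]
cupplace [-0.15  0.19  1.94  0.25  0.41 -1.94]
cup [ 0.54  0.24  2.13 -0.91  0.36 -0.27]
cupup [ 0.54 -0.05  2.09 -0.51  0.62 -0.71]
hit False
at bar t4.1 p [0.63 0.   0.22] F [-0.6  0.2 -0.4] open 0.0398 g 0.0
pinched t4.5 p [0.63 0.   0.22] F [-2.8 -0.6  2.7] open 0.0108 g 29.2
```

View pics/top1.png

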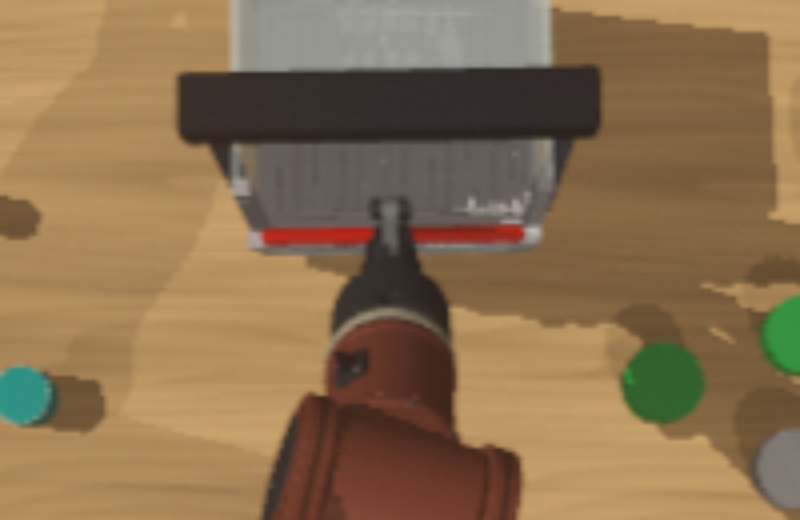

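The picture shows one finger behind the red bar and the other in front of it (crop 390,225), and the bar is pinched near its middle. Next I pull the door down.

```bash
cat >> h.py <<'E'
def arc(ts,feed=.12,mf=25):
    for t in ts:
        if move_l(tcp(bar(t),lean(t)),feed,rotation=rbar(lean(t)),max_force=mf): st("arc stop %.2f"%t); return True
E
python3 - <<'E'
from h import *
np.set_printoptions(precision=3,suppress=True)
for a in ([.3,.5],[.7,.9],[1.1,1.3],[1.45,1.55]):
    if arc(a): break
    st(a)
E
```

```text
[0.3, 0.5] t5.5 p [0.555 0.003 0.198] F [-5.9 -0.8  7.2] open 0.0111 g 31.8
[0.7, 0.9] t6.5 p [0.489 0.001 0.143] F [ 0.1 -1.2 -2.8] open 0.0107 g 31.2
[1.1, 1.3] t7.5 p [0.45  0.    0.071] F [ 0.5 -0.8 -3.1] open 0.0112 g 31.9
[1.45, 1.55] t8.2 p [ 0.44  -0.     0.021] F [-1.9  0.5 -2.6] open 0.0107 g 33.0
```

```bash
cat >> h.py <<'E'
LD=np.radians(35)
def grab(xy,s,w):
    g=tcp(np.array([*xy,.027]),LD); R=rdish(LD,s)
    gripper_to(.085)
    movep(g-.15*axis(LD),R); st("above")
    print("hit",move_l(g,.15,max_force=8)); st("at")
    gripper_to(w-.01,30); st("gripped")
    move_l(g+np.array([0,0,.17]),.2); st("lifted")
E
python3 - <<'E'
from h import *
gripper_to(.028); st("released")
p=observe()["eef_pos"]; move_l(p+[0,0,.2],.25)
grab([.473,-.3075],-1,.062)
E
```

```text
released t8.6 p [ 4.41e-01 -3.00e-04  2.11e-02] F [-0.1  0.2 -0.3] open 0.0280 g 0.0
above t11.3 p [ 0.3983 -0.3091  0.1346] F [0.1 0.1 1.1] open 0.0848 g 0.0
hit False
at t12.5 p [ 0.4842 -0.3073  0.012 ] F [-0.7  0.1  0.2] open 0.0848 g 0.0
gripped t12.8 p [ 0.4841 -0.3081  0.0126] F [-3.9  1.2  6.9] open 0.0612 g 32.7
lifted t13.8 p [ 0.4831 -0.3063  0.1794] F [-0.6  0.3 -2.6] open 0.0610 g 32.9
```

```bash
cat >> h.py <<'E'
def place(bottom,off,s,mf=3.0,x=-.05):
    """bottom: underside height on entry; off: underside - TCP height."""
    dx=.019*np.sin(LD); R=rdish(LD,s)
    move_l(W(-.25+dx,0,max(.17,bottom-off)),.25,rotation=R); st("front")
    q=W(x+dx,0,bottom-off)
    if move_l(q,.15,max_force=10): st("HIT on entry"); return
    hold(.3); st("inside")
    hit=move_l(q-[0,0,.06],.02,max_force=mf); o=st("touch %s"%hit)
    return hit,o["eef_pos"][2]+off
E
python3 - <<'E'
from h import *
import cv2
print(place(.088,-.0122,-1))
im,d=get_image("scene");c=cv2.resize(im[140:340,200:440,::-1],None,fx=3,fy=3)
im,d=get_image("wrist");w=cv2.resize(im[:,:,::-1],(720,450))
cv2.imwrite("pics/s2.png",c[100:550])
cv2.imwrite("pics/w2.png",w)
E
```

```text
front t15.2 p [0.5119 0.0016 0.1696] F [ 0.4 -0.  -1.8] open 0.0609 g 32.9
inside t17.1 p [0.7121 0.0069 0.1006] F [-0.1  0.  -1.9] open 0.0607 g 32.9
touch True t19.0 p [0.7124 0.0069 0.0601] F [0.7 0.2 2.8] open 0.0610 g 33.2
(True, np.float64(0.04785069704943509))
```

View pics/s2.png

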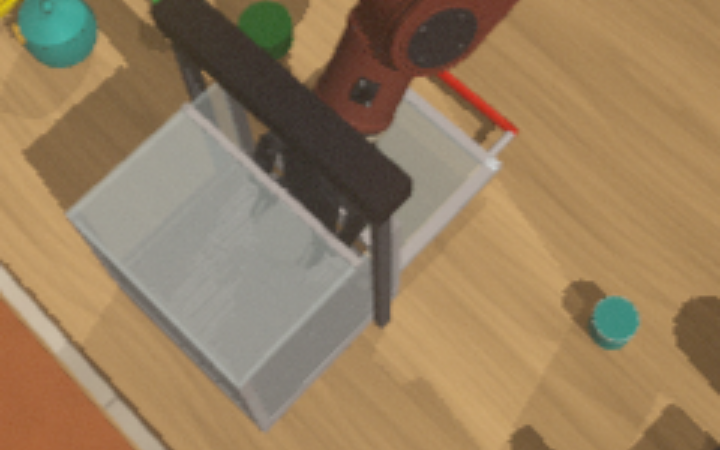

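View pics/w2.png

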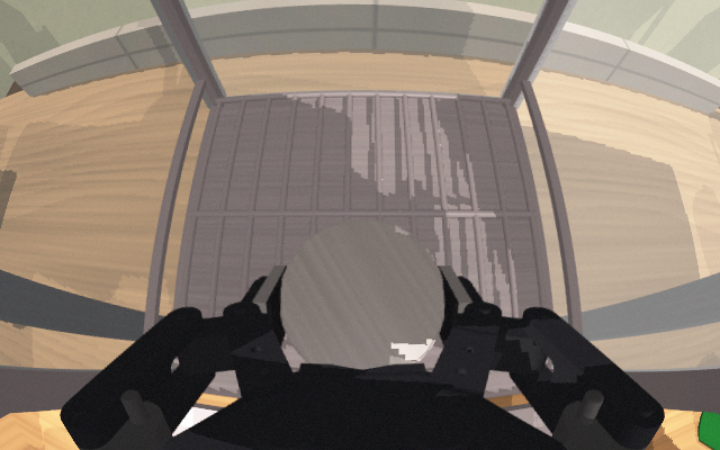

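The tin sits between the fingers on the rack (wrist picture 362,295), central in the case and about 48 mm up. I'll release it, back off, and measure where it stands.

```bash
cat >> h.py <<'E'
def wristcloud():
    hold(.3); c=get_calibration("wrist"); im,d=get_image("wrist"); K,T=c["intrinsics"],c["world_from_camera"]
    v,u=np.mgrid[:400,:640]; a=(u-K[0,2])/K[0,0]; b=(v-K[1,2])/K[1,1]; r=np.hypot(a,b)+1e-9
    k=np.tan(np.minimum(r,1.4))/r
    P=np.stack([a*k*d,b*k*d,d],-1)@T[:3,:3].T+T[:3,3]; P[(d==0)|(r>1.3)]=np.nan
    return im,P
def disc(P,z,xy,tol=.008):
    """centre (world), case-local offset and spread of the level disc near height z"""
    import cv2
    S=P.reshape(-1,3); S=S[(abs(S[:,2]-z)<tol)&(np.hypot(*(S[:,:2]-xy[:2]).T)<.045)].astype(np.float32)
    (c,r)=cv2.minEnclosingCircle(S[:,:2].copy()); c=np.array(c)
    A=np.linalg.lstsq(np.c_[S,][:,[0,1]]-c,S[:,2]-S[:,2].mean(),rcond=None)[0]
    print("disc n",len(S),"mean",S.mean(0).round(4),"circ",c.round(4),"r %.4f"%r,"local",((c-C[:2])@np.c_[ex[:2],ey[:2]]).round(4),"tilt",np.round(A,3))
    return c
E
python3 - <<'E'
from h import *
import cv2
gripper_to(.085); st("open")
move_l(observe()["eef_pos"]-.12*axis(LD),.2); st("back")
im,P=wristcloud(); cv2.imwrite("pics/w3.png",im[:,:,::-1])
disc(P,.088,W(-.05,0,0))
E
```

```text
open t19.4 p [0.7101 0.0073 0.0573] F [ 0.2 -0.3 -0.8] open 0.0851 g 0.0
back t20.2 p [0.6412 0.0055 0.1552] F [-0.6 -0.4 -0.6] open 0.0852 g 0.0
disc n 4848 mean [0.6975 0.0079 0.0862] circ [0.6995 0.008 ] r 0.0320 local [-0.0517  0.0014] tilt [ 0.009 -0.001]
```

View pics/w3.png

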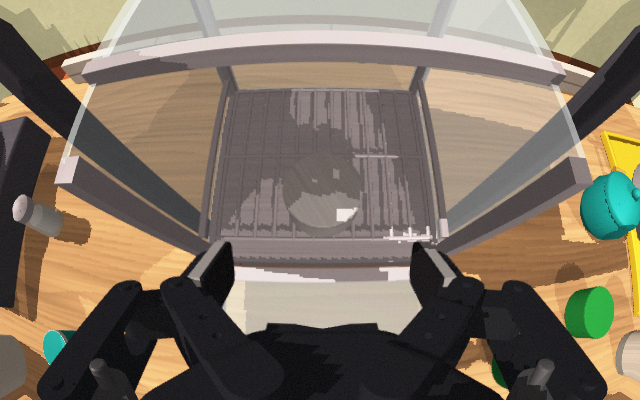

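The tin stands upright and released at (322,190), case-local (-52, +1) mm, with its top about 87 mm up. Next I fetch the cup.

Run:
```python
from h import *
move_l(W(-.27,0,.22),.25)
grab([.5222,.2995],1,.046)
im,P=wristcloud()
import cv2; cv2.imwrite("pics/w4.png",im[:,:,::-1])
p=observe()["eef_pos"]; disc(P,p[2]-.0122+.044,p-.0109*np.array([1,0,0]))
```

```text
above t23.1 p [0.4473 0.2972 0.1343] F [-0.5 -0.2  0.2] open 0.0851 g 0.0
hit False
at t24.2 p [0.5333 0.2998 0.012 ] F [-0.4 -0.   0.6] open 0.0852 g 0.0
gripped t24.7 p [0.5334 0.3002 0.0123] F [-4.3 -1.4  6.7] open 0.0454 g 30.7
lifted t25.7 p [0.532  0.2991 0.1792] F [ 0.4  0.2 -1.6] open 0.0455 g 30.9
disc n 7273 mean [0.5077 0.2993 0.2106] circ [0.5031 0.2995] r 0.0402 local [-0.2405  0.2979] tilt [-0.029 -0.014]
```

View pics/w4.png

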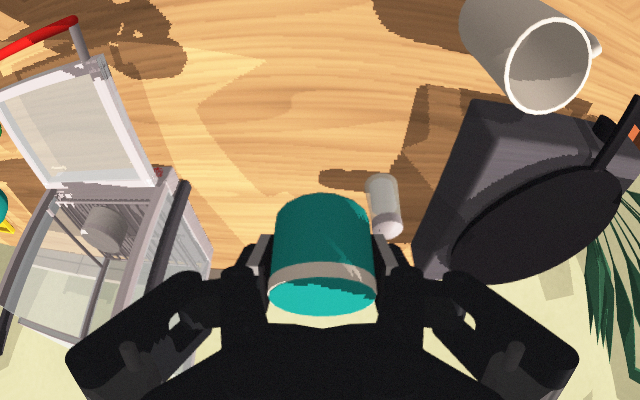

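The cup is held upright between the pads (320,255). I'll set it on the tin.

Run:
```python
from h import *
print(place(.112,-.0122,1,2.5,-.0525))
```

```text
front t27.4 p [0.5121 0.002  0.17  ] F [ 0.3 -0.5 -1.1] open 0.0455 g 30.9
inside t29.2 p [0.7095 0.0067 0.1245] F [ 0.5 -0.1 -1.9] open 0.0449 g 30.9
touch True t30.6 p [0.71   0.0068 0.0998] F [1.5 0.7 2.2] open 0.0451 g 31.3
(True, np.float64(0.08757703493854922))
```

Contact came at 87.6 mm, which is the tin's top as expected. I'll release, back off and check.

Run:
```python
from h import *
import cv2
gripper_to(.085); st("open")
move_l(observe()["eef_pos"]-.12*axis(LD),.15); st("back")
im,P=wristcloud(); cv2.imwrite("pics/w5.png",im[:,:,::-1])
disc(P,.131,W(-.05,0,0))
H=cv2.cvtColor(im,cv2.COLOR_RGB2HSV); m=(abs(H[...,0].astype(int)-88)<10)&(H[...,1]>90)
Q=P.copy();Q[~m]=np.nan; disc(Q,.131,W(-.05,0,0)); 
S=P.reshape(-1,3);S=S[(abs(S[:,2]-.087)<.004)&(np.hypot(*(S[:,:2]-W(-.05,0,0)[:2]).T)<.04)];print("tin ring",len(S),S.min(0) if len(S) else"",S.max(0) if len(S) else "")
```

```text
open t31.1 p [0.7082 0.0071 0.0977] F [-0.2  0.1  0.5] open 0.0851 g 0.0
back t32.1 p [0.6392 0.0053 0.1952] F [-0.5 -0.3 -0.8] open 0.0852 g 0.0
disc n 2011 mean [0.6925 0.0076 0.1295] circ [0.6969 0.008 ] r 0.0242 local [-0.0543  0.0015] tilt [ 0.052 -0.   ]
disc n 1541 mean [0.6957 0.0078 0.1301] circ [0.6969 0.0077] r 0.0232 local [-0.0543  0.0013] tilt [ 0.006 -0.002]
tin ring 1140 [ 0.66752668 -0.02304922  0.0830301 ] [0.71653527 0.03893959 0.09097621]
```

View pics/w5.png

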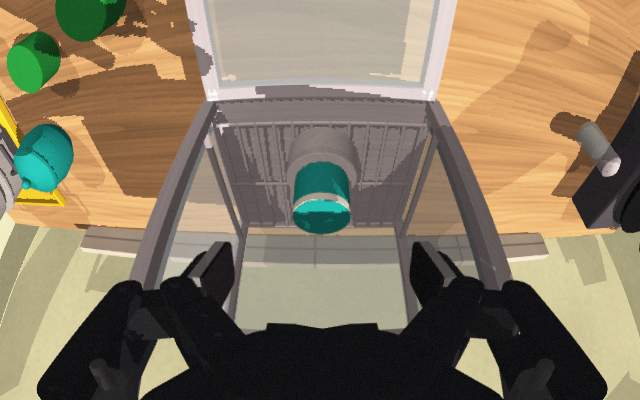

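The cup stands squarely on the tin (322,210), upright and about 2 mm off centre. Next I pinch the lowered bar and raise the door.

Run:
```python
from h import *
move_l(W(-.27,0,.24),.25)
gripper_to(.028)
g=tcp(bar(1.57),0)
movep(g+[0,0,.12],rbar(0)); st("above")
print("hit",move_l(g+[0,0,.001],.1,max_force=8)); st("at")
gripper_to(0,30); o=st("pinched")
if .008<o["opening"]<.014:
    for a in([1.4,1.2],[1.0,.8],[.6,.4],[.25,.12]):
        if arc(a,.12,25): break
        st(a)
```

```text
above t35.4 p [ 4.404e-01 -2.000e-04  1.363e-01] F [-0.1 -0.3 -0.7] open 0.0285 g 0.0
hit False
at t36.7 p [ 4.409e-01 -3.000e-04  1.780e-02] F [ 0.5 -0.5 -0.4] open 0.0278 g 0.0
pinched t37.0 p [ 4.399e-01 -3.000e-04  1.780e-02] F [-4.3 -0.2  6.9] open 0.0110 g 29.3
[1.4, 1.2] t37.9 p [4.537e-01 1.000e-04 8.940e-02] F [-13.4  -2.5   3.4] open 0.0104 g 29.6
arc stop 0.80 t38.7 p [0.48   0.0011 0.1396] F [-3.6 -1.   0.4] open 0.0105 g 30.0
```

Run:
```python
from h import *
import cv2
st("now"); print("want .8",tcp(bar(.8),lean(.8)))
a=get_image("scene")[0][140:290,220:380,::-1]; b=get_image("wrist")[0][:,:,::-1]
a=cv2.resize(a,(427,400));cv2.imwrite("pics/s6.png",np.hstack([a,cv2.resize(b[:,100:470],(370,400))]))
```

```text
now t38.7 p [0.48   0.0011 0.1396] F [-3.6 -1.   0.4] open 0.0105 g 30.0
want .8 [0.50386519 0.00146785 0.15968114]
```

View pics/s6.png

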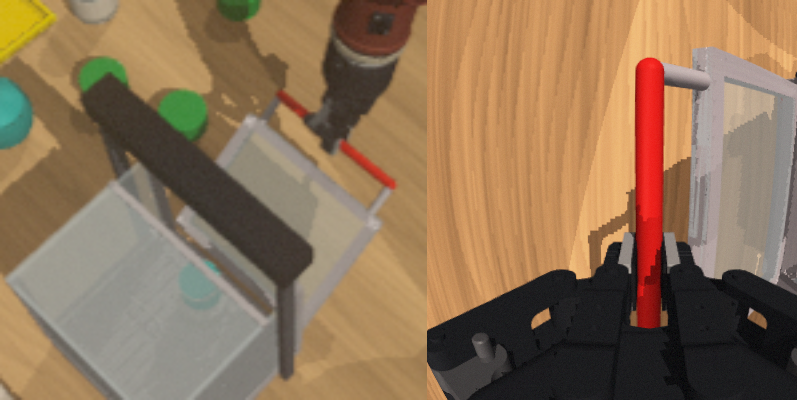

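The door is half up, with the bar firmly between the pads (wrist half, 650,260) and nothing jammed. I read the stop as a passing stick-slip force, so I'll continue more slowly.

Run:
```python
from h import *
for a in([.85,.75],[.65,.55],[.45,.35],[.25,.12]):
    if arc(a,.08,30): break
    st(a)
```

```text
arc stop 0.85 t39.1 p [0.4806 0.0011 0.1403] F [-2.2 -1.8  0.2] open 0.0103 g 30.0
```

Run:
```python
from h import *
for t in(.88,.86,.84,.82):
    h=move_l(tcp(bar(t),lean(t)),.02,rotation=rbar(lean(t)),max_force=30); st((t,h)); print(observe()["torque"].round(2),"tgt",tcp(bar(t),lean(t)).round(4))
    if h: break
```

```text
(0.88, True) t39.5 p [0.4804 0.0011 0.1401] F [-0.9 -0.9 -1.7] open 0.0107 g 30.1
[-0.25  0.4  -0.07] tgt [0.4923 0.0012 0.1473]
```

Run:
```python
from h import *
import cv2
from vis import load
np.set_printoptions(precision=4,suppress=True)
o=observe();M=Ro.from_euler("xyz",o["tcp_rot"]).as_matrix();z=M[:,2]
print("axis",z,"lean deg",np.degrees(np.arctan2(z@ex,-z[2])),"q",o["q"])
g=o["eef_pos"]-.019*z; d=g-W(-.106,0,.035); print("grasp",g,"r",np.hypot(d@ex,d[2]),"t",np.arctan2(-d@ex,d[2]))
for n in("top","scene","wrist"):
    if n=="wrist": im,P=wristcloud();H=cv2.cvtColor(im,cv2.COLOR_RGB2HSV)
    else:
        im,dd=get_image(n);c=get_calibration(n);np.savez("x.npz",im=im,d=dd,K=c["intrinsics"],T=c["world_from_camera"]);_,P,H=load("x.npz")
    X=P.reshape(-1,3);h=H.reshape(-1,3)
    m=(abs(X[:,0]-.5)<.12)&(abs(X[:,1])<.1)&((h[:,0]<6)|(h[:,0]>174))&(h[:,1]>170)&(h[:,2]>80)&(X[:,2]>.1)&(X[:,2]<.25)
    b=X[m];print(n,m.sum(),np.median(b,0),"y",b[:,1].min(),b[:,1].max(), "xz end", [np.median(b[k],0) for k in (b[:,1]<-.05,b[:,1]>.05)])
```

```text
axis [ 0.2341  0.0071 -0.9722] lean deg 13.547537408840292 q [-0.1998 -0.2393  2.1788  0.0647  0.9726 -0.2585]
grasp [0.4759 0.001  0.1585] r 0.20962182850599537 t 0.9405546662382699
top 105 [ 0.4783 -0.0368  0.1582] y -0.08565190286113547 0.0892564416866154 xz end [array([ 0.4798, -0.0682,  0.1585]), array([0.4754, 0.0752, 0.1587])]
scene 107 [0.4789 0.038  0.158 ] y -0.08433723261357523 0.09083169716008238 xz end [array([ 0.4808, -0.0675,  0.1579]), array([0.4771, 0.0695, 0.1582])]
wrist 6949 [0.4737 0.0396 0.1565] y -0.034972368727403 0.09211674078770622 xz end [array([nan, nan, nan]), array([0.4729, 0.0704, 0.1565])]
  return _methods._mean(a, axis=axis, dtype=dtype,
  ret = um.true_divide(
```

The bar now sits about 14 mm behind the tips instead of 19, so my arc was pulling it radially against the grip. I'll follow the arc with the actual offset and a lighter grip.

Run:
```python
from h import *
gripper_to(0,20); st("light")
for t in np.arange(.92,.09,-.08):
    h=move_l(tcp(bar(t),lean(t),.014),.08,rotation=rbar(lean(t)),max_force=30); st(("%.2f"%t,h))
    if h: break
```

```text
light t40.2 p [0.4799 0.0011 0.1395] F [ 4.6 -1.2 -6.2] open 0.0106 g 29.7
('0.92', False) t40.5 p [0.4844 0.0012 0.1455] F [-6.5 -0.8  2.4] open 0.0109 g 30.4
('0.84', False) t40.8 p [0.4953 0.0015 0.1592] F [-13.8  -0.4  10.4] open 0.0106 g 31.0
('0.76', False) t41.2 p [0.508  0.0018 0.1716] F [-10.5  -1.1   8.5] open 0.0107 g 30.9
('0.68', False) t41.5 p [0.5215 0.0022 0.1829] F [-7.  -0.6  5.6] open 0.0107 g 30.7
('0.60', False) t41.9 p [0.5354 0.0026 0.1927] F [-5.4  1.   6.8] open 0.0109 g 30.9
('0.52', False) t42.2 p [0.5495 0.0029 0.2011] F [-3.4  1.2  6. ] open 0.0105 g 30.9
('0.44', False) t42.6 p [0.5642 0.0032 0.2083] F [-4.5  1.3  6.1] open 0.0108 g 31.0
('0.36', False) t43.0 p [0.5796 0.0036 0.2144] F [-0.4  1.8  3.2] open 0.0107 g 31.0
('0.28', False) t43.3 p [0.5953 0.0039 0.2195] F [-1.3  1.2  0.9] open 0.0110 g 31.0
('0.20', False) t43.7 p [0.6118 0.0043 0.2236] F [-0.3  1.8 -0.4] open 0.0105 g 30.9
('0.12', False) t44.0 p [0.6283 0.0047 0.2265] F [-0.   2.5 -1.7] open 0.0104 g 30.8
```

Run:
```python
from h import *
for t in(.06,0,-.02,-.035):
    h=move_l(tcp(bar(t),TOP,.014),.03,rotation=rbar(TOP),max_force=12); st((t,h))
    if h: break
```

```text
(0.06, False) t44.6 p [0.6415 0.0051 0.2286] F [-0.3  2.4 -1.1] open 0.0108 g 30.4
(0, True) t45.1 p [0.6534 0.0053 0.2287] F [-1.7  0.   4.3] open 0.0109 g 31.0
```

Run:
```python
from h import *
import cv2
from vis import load
np.set_printoptions(precision=4,suppress=True)
gripper_to(.034); st("released")
move_l(observe()["eef_pos"]-.1*axis(TOP),.12); st("back")
move_l(W(-.36,0,.36),.2)
for n in("top","scene"):
    im,dd=get_image(n);c=get_calibration(n);np.savez("x.npz",im=im,d=dd,K=c["intrinsics"],T=c["world_from_camera"]);_,P,H=load("x.npz")
    X=P.reshape(-1,3);h=H.reshape(-1,3)
    m=(abs(X[:,0]-.63)<.06)&(abs(X[:,1])<.1)&((h[:,0]<6)|(h[:,0]>174))&(h[:,1]>170)&(h[:,2]>80)&(X[:,2]>.2)&(X[:,2]<.27)
    b=X[m];x=(b-C)@ex;print(n,m.sum(),b.mean(0) if len(b) else "","local x",x.mean(),np.median(x))
im,P=wristcloud(); H=cv2.cvtColor(im,cv2.COLOR_RGB2HSV);X=P.reshape(-1,3);h=H.reshape(-1,3)
m=(abs(X[:,0]-.63)<.06)&((h[:,0]<6)|(h[:,0]>174))&(h[:,1]>170)&(h[:,2]>80)&(X[:,2]>.2)&(X[:,2]<.27)
b=X[m];x=(b-C)@ex;print("wrist",m.sum(),np.median(b,0),"local x",np.median(x),x.min(),x.max())
a=get_image("scene")[0][150:320,210:350,::-1]
cv2.imwrite("pics/w7.png",np.hstack([cv2.resize(im[:,100:540,::-1],(440,400)),cv2.resize(a,(329,400))]))
```

```text
released t45.4 p [0.6517 0.0059 0.2264] F [-0.1  1.   0.2] open 0.0337 g 0.0
back t46.4 p [0.5913 0.0043 0.3054] F [-0.4  0.4 -0.4] open 0.0342 g 0.0Traceback (most recent call last):
  File "<stdin>", line 7, in <module>
plant.Unreachable: the arm cannot follow that straight line within its joint ranges
```

Run:
```python
from h import *
import cv2
from vis import load
np.set_printoptions(precision=4,suppress=True)
for s in(.12,.09,.06,.03):
    try: move_l(observe()["eef_pos"]-s*ex,.2);break
    except Unreachable: pass
st("off")
for n in("top","scene"):
    im,dd=get_image(n);c=get_calibration(n);np.savez("x.npz",im=im,d=dd,K=c["intrinsics"],T=c["world_from_camera"]);_,P,H=load("x.npz")
    X=P.reshape(-1,3);h=H.reshape(-1,3)
    m=(abs(X[:,0]-.63)<.06)&(abs(X[:,1])<.1)&((h[:,0]<6)|(h[:,0]>174))&(h[:,1]>170)&(h[:,2]>80)&(X[:,2]>.2)&(X[:,2]<.27)
    b=X[m];x=(b-C)@ex;print(n,m.sum(),b.mean(0) if len(b) else "","local x",x.mean(),np.median(x))
im,P=wristcloud(); H=cv2.cvtColor(im,cv2.COLOR_RGB2HSV);X=P.reshape(-1,3);h=H.reshape(-1,3)
m=(abs(X[:,0]-.63)<.06)&((h[:,0]<6)|(h[:,0]>174))&(h[:,1]>170)&(h[:,2]>80)&(X[:,2]>.2)&(X[:,2]<.27)
b=X[m];x=(b-C)@ex;print("wrist",m.sum(),np.median(b,0),"local x",np.median(x),x.min(),x.max())
a=get_image("scene")[0][150:320,210:350,::-1]
cv2.imwrite("pics/w7.png",np.hstack([cv2.resize(im[:,100:540,::-1],(440,400)),cv2.resize(a,(329,400))]))
```

```text
off t47.1 p [0.4718 0.001  0.3055] F [ 0.4 -0.3  0.9] open 0.0340 g 0.0
top 222 [0.6443 0.008  0.2458] local x -0.10682417633256412 -0.10691300368496004
scene 0  local x nan nan
wrist 1772 [0.6394 0.0152 0.2421] local x -0.1119887171592793 -0.1150645126082018 -0.10407219687925387<stdin>:13: RuntimeWarning: Mean of empty slice.
  ret = ret.dtype.type(ret / rcount)
  return _methods._mean(a, axis=axis, dtype=dtype,
```

View pics/w7.png

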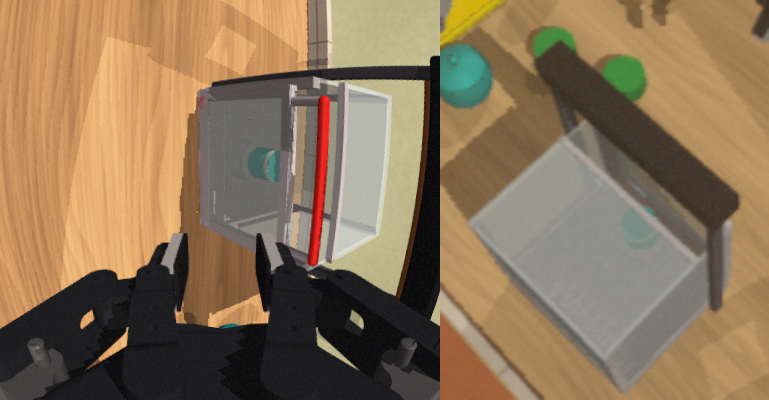

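The top camera puts the bar at local x -107 mm, where -106 is shut, and the stack is standing inside. I'll give it one gentle push with shut fingers to make sure it is on its stop, then hand in.

Run:
```python
from h import *
gripper_to(0,20)
p=tcp(bar(0),TOP,.010)
move_l(p-.08*ex,.15,rotation=rbar(TOP)); st("pre")
h=move_l(p-.005*ex,.035,max_force=7); o=st(("push",h))
hold(.2)
move_l(o["eef_pos"]-.10*ex,.12); hold(.5); st("clear")
import cv2
from vis import load
im,dd=get_image("top");c=get_calibration("top");np.savez("x.npz",im=im,d=dd,K=c["intrinsics"],T=c["world_from_camera"]);_,P,H=load("x.npz")
X=P.reshape(-1,3);k=H.reshape(-1,3)
m=(abs(X[:,0]-.63)<.06)&(abs(X[:,1])<.1)&((k[:,0]<6)|(k[:,0]>174))&(k[:,1]>170)&(k[:,2]>80)&(X[:,2]>.2)&(X[:,2]<.27)
b=X[m];print(m.sum(),b.mean(0),"local x",((b-C)@ex).mean())
```

```text
pre t49.0 p [0.5712 0.0032 0.2324] F [-0.4  0.9  0.1] open -0.0001 g 0.0
('push', True) t50.7 p [0.6355 0.0049 0.2317] F [-7.2 -0.6  6.1] open -0.0004 g 4.6
clear t52.4 p [0.5356 0.0023 0.2316] F [-0.1 -0.2 -0.1] open -0.0003 g 0.0
230 [0.64443547 0.00615333 0.24537083] local x -0.10677385142295884
```

The 7 N push left the bar where it was, so the door is on its stop.

```bash
python3 -c "
from plant import *
print(job_done())"
```

```text
the job is handed in; nothing more can be done
None
```

I handed the job in at about 52 s of robot time: the tin is on the rack with the cup about 2 mm off centre on top of it, the door is shut on its stop, and the arm never went near the salt shaker, sugar bowl, mug or jar (their positions were not re-measured); the judge's verdict was not shown.

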